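Carry a developed glass plate from drying rack to light viewer with a spatula

ROBOT

A 6-joint arm with a two-finger parallel gripper is mounted at the origin on the work surface. World frame = base frame: x ahead of the robot, y to its left, z up, the work surface at z = 0. Lengths are in m, angles in rad, forces in N, time in s.
With the tool pointing down it reaches from about 0.325 to 0.875 m from the base axis. Payload 4.4 kg.
Tool frame: the origin (TCP) lies on the centre line of the jaws, within the pads' length; the fingertips stand 8 mm ahead of it and the grasp point (between the pads) lies 11 mm behind it; z points along the fingers, y is the line along which they close (so a half turn about z gives the same grasp; the last joint's range is limited). The gripper opens to 85 mm and grips with 20 to 120 N. Pads are 22 mm wide; open, the fingers measure 114 mm over their backs; the gripper's body (76 mm by 85 mm) begins 54 mm behind the grasp point. The pads swing forward as they close: fully open they stand 13 mm farther back than shut.
Start: joints at [1.149, 0.207, 1.542, -0, 1.393, -0.15], TCP at [0.154, 0.554, 0.239] pointing down, gripper open.
Joint ranges: [-2.73, 2.73], [-0.86, 2.22], [0.23, 2.46], [-1.11, 4.25], [0.08, 2.63], [-2.82, 2.82]. Speed limits (rad/s): [2.79, 2.79, 3.14, 3.14, 3.14, 3.14].

INTERFACE

Orientations are given as a rotation vector (axis times angle).
In Python, from workcell import sensors, vision, env gives the robot as it stands.
- The arm moves only by the tool arm_command, never from a script. Its argument "deltas" is a list that holds one entry, the list of rows, each a list of 7 numbers: the shift along the tool's x, y, z scaled (see below), then the turn, a rotation vector about the tool's x, y, z scaled (see below), then the gripper's target within -1 to 1 (shut at 1, half-way at 0, fully open at -1). In form: [[[x, y, z, rx, ry, rz, hand], ...]]. A call has 1 to 12 rows; each row shifts and turns the commanded pose from where the row before left it, along the tool's axes as they then stand; what a row does not reach is not made up. The controller multiplies each number of a shift by 0.06 m and each number of a turn by 180 degrees. A row lasts 1/8 s, in which the tool goes at most 62.5 mm and 10.7 degrees, less where a joint would pass 70% of its speed; a pose out of reach is approached as far as the arm can. A call with a number of a shift or a turn outside -1 to 1 is refused whole. A call with a gripper value outside its range is refused whole. The fingers move at their own pace and stop on an object; the grip force is fixed at half the most. Time passes only in rows, so rows that do not move let the fingers close. It gives the time, the measured TCP pose, the force, the opening and the grip force at its end, in the units of the state.
- sensors.read_state(): the state, without advancing time (a new reading comes with each control period).
- vision.read_camera(name): name is "scene" or "top" or "wrist"; returns a dict with "color" (420x560x3 uint8, blue, green, red), "range_z" (420x560 float32, m along the optical axis (not along the pixel's ray), 0 where there is no reading), "camera_matrix" (3x3 intrinsics, pixels), "distortion" ([k1, k2, p1, p2, k3] as OpenCV has them; the pictures are not rectified), "cam_to_world" (4x4, takes a point from camera to world coordinates). Camera axes: x right, y down, z forward; pixel columns grow to the right and rows downward; lengths in m; the calibration is good to about 2 mm. A picture is of the moment at which its call begins.
- env.hand_in(): hands the job in; it is judged then, once.
The state is a dict: "time_s": time; "joint_pos": joint angles; "joint_velocities": joint speeds; "joint_torque": joint torques, N m; "tool_pos": TCP position; "tcp_rot": TCP orientation; "contact_force": force on the tool from outside, world axes, zero at the start; "torque": the same for the moment, N m; "finger_gap": finger opening in m; "gripper_force": force on a finger pad.
Only numpy, scipy, OpenCV 4.12 (cv2) and the standard library are available. Lean on these libraries where they do the work, as an engineer would, in place of code of your own. Each camera call takes 0.05 s, during which the arm holds its last target. There are 200 camera calls.

TASK

Pick up the orange-handled spatula, slide its blade under the white-coated glass plate on the blue drying rack and lift the plate clear; keep it level and do not touch it with the gripper. Set it gently on the two grey ledges of the light viewer, centred between their ends and squarely across both, slide the blade out and lay the spatula flat back on the open bench. Do not disturb the tip box, the blue tube block or the lidded jar.

Things in the scene. Friction and masses are not known exactly. Their poses are not given: they have to be found in the camera images.
- spatula: Loose cranked spatula, 120 g; x points from handle to blade (at start roughly to -y), z up. Origin: level with the blade's underside (z=0 at rest), under the grip place. Orange handle bar: x -75 to 35 mm, 14 wide, 22 tall, centred 45 mm up; its tail (x -75 to -63, 24 wide) reaches down to z=0 as a foot. Sloping neck to a steel blade: x 70 to 170 mm, 60 wide, 2.5 thick, underside z=0.
- spatula_grip (a point): Grip place on the spatula's handle: middle of the 14 mm wide bar, 45 mm above the blade's underside; take it from above, fingers closing across the bar, 80 N or more so that it does not sag.
- spatula_blade (a point): Centre of the upper face of the spatula's blade, 120 mm ahead (+x) of the grip place and 42.5 mm below it.
- plate: Loose glass plate with white coating and small coloured spots on its top, 90 mm along its x, 110 mm along its y, 4 mm thick, about 100 g. Origin: centre of its underside, z up. It starts lying across the two rails of the blue rack, underside 24 mm above the bench, its x about along the rack's x.
- rack: Blue drying rack, fixed. Two parallel rails along its x, 90 mm long, 20 mm wide, tops 24 mm above the bench; between them a 76 mm wide channel, floor 5 mm above the bench, open at both ends. Origin: its centre, on the bench. Its x points roughly to -y. Of rack and viewer one stands nearer the robot and one farther, either way round.
- viewer: Grey light viewer, fixed. Two ledges along its x (roughly -y), x -45 to 45 mm, 29 mm wide, tops 24 mm up; between them a 76 mm wide channel with a pale floor 5.6 mm up, open at the -x end (towards +y); a white control block, 34 mm tall, stands across the other end from x=75 mm. Origin: on the bench under the ledges' middle. The plate belongs centred over it, x along its x, either way round.
- tip_box: Bystander: loose white box of orange pipette tips, 120 x 80 x 55 mm. Origin: centre of underside.
- well_rack: Bystander: loose blue tube block, 90 x 125 x 30 mm. Origin: centre of underside.
- vial_jar: Bystander: loose small jar with white lid, 48 mm wide, 75 mm tall. Origin: centre of underside.
Things that resemble listed ones, but are neither listed nor needed, are in the scene too. What is shaped like the rack but black or green is not meant. Several things have the shape of the viewer; the one meant has the colours described above.

How it is judged:
By the outcome, as a careful person would: the job done as asked, in the order asked, and still so for the second after the job is handed in, with the robot touching nothing.
It also fails if it takes over 54 s, if anything falls off the work surface, if the arm or the gripper's body presses on something with over 40 N, if the wrist force passes 120 N, or if a joint passes its speed limit or range.

## Working session

There is one attempt and no reset: what is moved stays moved. The work goes in short steps, Python scripts to look and compute and a tool call to move; the robot and the scene stay as the last step left them, time stands still between calls to the robot, and variables do not carry over. Pictures are saved under pics/ and viewed, at most 14 in all, crops included, and the job is handed in when it is done.

Besides the shell and the picture viewer there is one more tool, called by a JSON object that holds its "op" and its "data". arm_command: Moves the arm, as the interface text tells. Its arguments: {"type":"object","properties":{"deltas":{"type":"array","items":{"type":"array","items":{"type":"array","items":{"type":"number","minimum":-1,"maximum":1}}}}},"required":["deltas"]}

```bash
mkdir -p pics
cat > h.py <<'E'
from workcell import sensors, vision, env
import numpy as np, cv2
def grab(n):
    d=vision.read_camera(n); np.savez(f'{n}.npz',**{k:np.array(v) for k,v in d.items()}); return d
def cloud(d):
    K=d['camera_matrix'];z=d['range_z'];h,w=z.shape
    u,v=np.meshgrid(np.arange(w),np.arange(h))
    p=cv2.undistortPoints(np.stack([u,v],-1).reshape(-1,1,2).astype(np.float64),K,d['distortion']).reshape(h,w,2)
    P=np.dstack([p*z[...,None],z]);T=d['cam_to_world'];return P@T[:3,:3].T+T[:3,3]
def ray(d,uv,h):
    p=cv2.undistortPoints(np.array(uv,float).reshape(-1,1,2),d['camera_matrix'],d['distortion']).reshape(-1,2)
    T=d['cam_to_world'];r=np.c_[p,np.ones(len(p))]@T[:3,:3].T
    return T[:3,3]+r*((h-T[2,3])/r[:,2])[:,None]
E
python3 - <<'E'
from h import *
for n in['top','scene']:
    d=grab(n);cv2.imwrite(f'pics/{n}1.png',d['color'])
    print(n,d['cam_to_world'].round(3).tolist(),d['camera_matrix'][0,0],d['distortion'])
print(sensors.read_state())
E
```

```text
top [[0.028, -0.987, 0.16, 0.294], [-1.0, -0.028, 0.002, -0.034], [0.002, -0.16, -0.987, 1.409], [0.0, 0.0, 0.0, 1.0]] 459.12356942168475 [-0.08180955  0.          0.          0.          0.        ]
scene [[0.54, 0.521, -0.662, 1.303], [0.842, -0.334, 0.424, -0.562], [-0.0, -0.786, -0.619, 0.812], [0.0, 0.0, 0.0, 1.0]] 446.7188038216492 [-0.04123297  0.          0.          0.          0.        ]
{'time_s': 0.1, 'joint_pos': array([ 1.14851056e+00,  2.07335377e-01,  1.54283279e+00, -1.89050184e-05,
        1.39351457e+00, -1.50519724e-01]), 'joint_velocities': array([ 0.00080684, -0.00300086, -0.00211507, -0.001763  ,  0.00024666,
       -0.00093883]), 'joint_torque': array([-8.27187869e-04, -3.84095192e+01, -2.92548716e+01, -1.91419422e-04,
        4.86962206e-03,  6.23625567e-06]), 'tool_pos': array([0.15409461, 0.55326169, 0.23823124]), 'tcp_rot': array([-0.42549361, -3.11206557,  0.00315704]), 'contact_force': array([-0.4441439 , -0.56264577,  0.02336325]), 'torque': array([-0.03860899, -0.00103605,  0.0346363 ]), 'gripper_force': 0.0, 'finger_gap': 0.08520510458694977}
```

View pics/top1.png

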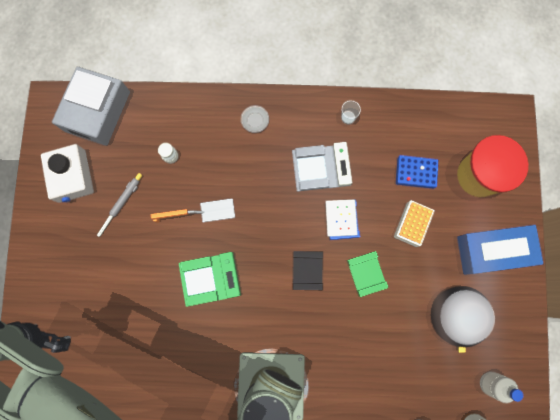

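View pics/scene1.png

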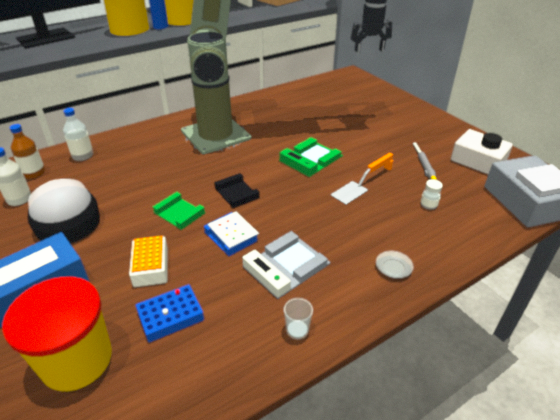

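Top view: spatula handle at about (170,214) and blade at (218,210); plate and blue rack at (342,219); grey viewer at (315,168), with its control block at (343,163). The jar is at (168,152), tip box at (415,223) and tube block at (417,171). Next I'll get rough positions.

Run:
```python
from h import *
d=dict(np.load('top.npz'));P=cloud(d);c=d['color'];hsv=cv2.cvtColor(c,cv2.COLOR_BGR2HSV)
def box(name,m,roi,h):
    r=np.zeros(m.shape,bool);x0,y0,x1,y1=roi;r[y0:y1,x0:x1]=1;m=(m&r)
    v,u=np.nonzero(m);q=ray(d,np.c_[u,v],h)[:,:2]
    (cx,cy),(w,hh),a=cv2.minAreaRect((q*1000).astype(np.float32))
    print(name,len(u),round(cx,1),round(cy,1),round(w,1),round(hh,1),round(a,1),'z',np.median(P[m][:,2]).round(4))
H,S,V=cv2.split(hsv)
box('handle',(H>5)&(H<25)&(S>190)&(V>150),(145,200,195,225),.056)
box('blade',(S<90)&(V>120),(203,195,240,228),.0025)
box('plate',(S<60)&(V>190),(322,195,362,242),.028)
box('rack+plate',((S<60)&(V>150))|((H>100)&(H<130)&(S>120)),(318,190,366,246),.026)
box('viewer',(S<90)&(V>90),(285,140,356,195),.024)
box('vblock',(S<60)&(V>200),(332,138,356,190),.034)
box('vfloor',(S<60)&(V>200),(295,150,329,185),.006)
```

```text
Traceback (most recent call last):
  File "h.py", line 11, in ray
    p=cv2.undistortPoints(np.array(uv,float).reshape(-1,1,2),d['camera_matrix'],d['distortion']).reshape(-1,2)
      ~~~~~~~~~~~~~~~~~~~^^^^^^^^^^^^^^^^^^^^^^^^^^^^^^^^^^^^^^^^^^^^^^^^^^^^^^^^^^^^^^^^^^^^^^^
cv2.error: OpenCV(4.12.0) /io/opencv/modules/calib3d/src/undistort.dispatch.cpp:347: error: (-215:Assertion failed) CV_IS_MAT(_src) && CV_IS_MAT(_dst) && (_src->rows == 1 || _src->cols == 1) && (_dst->rows == 1 || _dst->cols == 1) && _src->cols + _src->rows - 1 == _dst->rows + _dst->cols - 1 && (CV_MAT_TYPE(_src->type) == CV_32FC2 || CV_MAT_TYPE(_src->type) == CV_64FC2) && (CV_MAT_TYPE(_dst->type) == CV_32FC2 || CV_MAT_TYPE(_dst->type) == CV_64FC2) in function 'cvUndistortPointsInternal'
```

```bash
cat > m.py <<'E'
from h import *
d=dict(np.load('top.npz'));P=cloud(d);c=d['color'];hsv=cv2.cvtColor(c,cv2.COLOR_BGR2HSV)
def box(name,m,roi,h):
    r=np.zeros(m.shape,bool);x0,y0,x1,y1=roi;r[y0:y1,x0:x1]=1;m=(m&r)
    v,u=np.nonzero(m)
    if len(u)<5: print(name,'empty');return
    q=ray(d,np.c_[u,v],h)[:,:2]
    (cx,cy),(w,hh),a=cv2.minAreaRect((q*1000).astype(np.float32))
    print(name,len(u),round(cx,1),round(cy,1),round(w,1),round(hh,1),round(a,1),'z',np.median(P[m][:,2]).round(4))
H,S,V=cv2.split(hsv)
print(hsv[214,160:190:5].tolist(),hsv[210,218],hsv[219,342],hsv[170,300:330:6].tolist())
box('handle',(H>5)&(H<25)&(S>150)&(V>180),(145,200,195,225),.056)
box('blade',(S<90)&(V>120),(203,195,240,228),.0025)
box('plate',(S<60)&(V>190),(322,195,362,242),.028)
box('rack+plate',((S<60)&(V>150))|((H>100)&(H<130)&(S>120)),(318,190,366,246),.026)
box('viewer',(S<90)&(V>90),(285,140,356,195),.024)
box('vblock',(S<60)&(V>200),(332,138,356,190),.034)
box('vfloor',(S<60)&(V>200),(295,150,329,185),.006)
E
python3 m.py
```

```text
[[18, 149, 245], [19, 147, 246], [19, 146, 246], [19, 147, 245], [13, 164, 212], [11, 165, 172]] [ 98   4 238] [ 30   1 246] [[90, 4, 247], [90, 3, 247], [90, 3, 247], [90, 3, 247], [90, 4, 247]]
handle 109 500.1 325.1 24.5 110.2 15.9 z 0.0552
blade 674 525.0 183.9 66.3 102.0 9.9 z 0.0033
plate 1045 507.8 -196.1 107.9 91.8 1.7 z 0.0293
rack+plate 1140 505.1 -197.2 120.6 96.7 6.0 z 0.029
viewer 2523 668.2 -134.1 147.8 179.5 8.2 z 0.0102
vblock 535 674.5 -195.1 141.4 58.6 0.7 z 0.0344
vfloor 1039 669.5 -104.4 110.6 105.0 1.7 z 0.0079
```

```bash
cat >> h.py <<'E'
from scipy.spatial.transform import Rotation as R
def plan(xyz,yaw):
    """remaining move to tool-down pose with tool y at world angle yaw (deg, mod 180)"""
    s=sensors.read_state();r=R.from_rotvec(s['tcp_rot']);M=r.as_matrix()
    best=None
    for k in(0,180):
        a=np.radians(yaw+k);y=np.array([np.cos(a),np.sin(a),0]);z=np.array([0,0,-1.]);T=np.c_[np.cross(y,z),y,z]
        rv=(r.inv()*R.from_matrix(T)).as_rotvec()
        if best is None or np.linalg.norm(rv)<np.linalg.norm(best[0]):best=(rv,T)
    rv,T=best
    print('pos',s['tool_pos'].round(4),'yaw_y',np.degrees(np.arctan2(M[1,1],M[0,1])).round(2),'t',s['time_s'],'gap',s['finger_gap'],'F',s['contact_force'].round(2))
    print('turn units',(rv/np.pi).round(4),'shift after turn',(T.T@(np.array(xyz)-s['tool_pos'])/.06).round(3),'before',(M.T@(np.array(xyz)-s['tool_pos'])/.06).round(3))
E
python3 -c "
from h import *
plan((.505,.29,.25),9.3)"
```

```text
pos [0.1541 0.5533 0.2382] yaw_y 74.43 t 0.1 gap 0.08520510458694977 F [-0.44 -0.56  0.02]
turn units [-6.000e-04  3.000e-04  3.618e-01] shift after turn [-5.275  5.062 -0.196] before [-6.812 -2.657 -0.193]
```

{"op": "arm_command", "data": {"deltas": [[[0, 0, 0, 0, 0, 0.052, -1], [0, 0, 0, 0, 0, 0.052, -1], [0, 0, 0, 0, 0, 0.052, -1], [0, 0, 0, 0, 0, 0.052, -1], [0, 0, 0, 0, 0, 0.052, -1], [0, 0, 0, 0, 0, 0.052, -1], [0, 0, 0, 0, 0, 0.05, -1], [-0.9, 0.9, 0, 0, 0, 0, -1], [-0.9, 0.9, 0, 0, 0, 0, -1], [-0.9, 0.9, 0, 0, 0, 0, -1], [-0.9, 0.9, 0, 0, 0, 0, -1], [-0.9, 0.8, -0.1, 0, 0, 0, -1]]]}}

```text
time_s: 1.6
tool_pos: [0.4066, 0.3669, 0.2436]
tcp_rot: [-2.034, -2.393, 0.002]
contact_force: [1.0, 0.2, -0.2]
finger_gap: 0.0855
gripper_force: 0.0
```

{"op": "arm_command", "data": {"deltas": [[[-0.7, 0.6, -0.1, 0, 0, 0, -1], [0, 0, 0, 0, 0, 0, -1], [0, 0, 0, 0, 0, 0, -1]]]}}

```text
time_s: 1.98
tool_pos: [0.4474, 0.3328, 0.2498]
tcp_rot: [-2.035, -2.392, 0.002]
contact_force: [-1.3, 0.2, -0.3]
finger_gap: 0.0856
gripper_force: 0.0
```

```bash
python3 -c "
from h import *
plan((.505,.29,.25),9.3)
d=grab('wrist');cv2.imwrite('pics/w1.png',d['color']);print(d['cam_to_world'].round(3).tolist(),d['camera_matrix'])"
```

```text
pos [0.4474 0.3328 0.2498] yaw_y 9.23 t 1.975 gap 0.08558542700799449 F [-1.27  0.18 -0.34]
turn units [-0.0005 -0.     -0.0004] shift after turn [-0.86   0.832 -0.003] before [-0.858  0.833 -0.005]
[[0.987, 0.155, 0.044, 0.436], [0.161, -0.947, -0.279, 0.405], [-0.002, 0.282, -0.959, 0.384], [0.0, 0.0, 0.0, 1.0]] [[295.31382899   0.         281.0973192 ]
 [  0.         295.31382899 209.83121229]
 [  0.           0.           1.        ]]
```

View pics/w1.png

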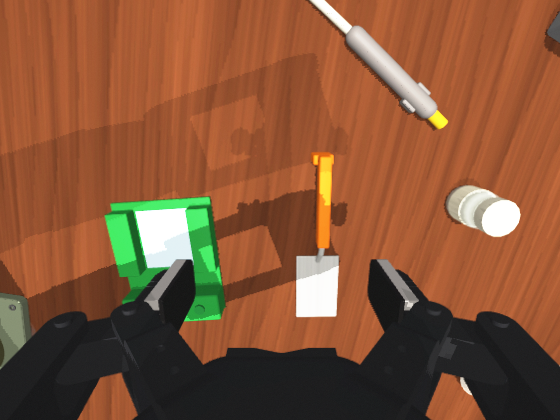

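The wrist view shows the spatula: tail foot at (323,157), handle running down to (323,247), blade spanning (296–339, 256–317). The jar is at (485,212), well clear of it.

```bash
cat > sp.py <<'E'
from h import *
def spat(d):
    H,S,V=[a.astype(int) for a in cv2.split(cv2.cvtColor(d['color'],cv2.COLOR_BGR2HSV))]
    P=cloud(d)
    m=(P[...,2]>.048)&(P[...,2]<.062)&(H>8)&(H<28)&(S>150)&(V>170)
    return m,P,H,S,V
d=dict(np.load('wrist.npz'))
m,P,H,S,V=spat(d)
m[:,:300]=0;m[:,345:]=0;m[:145]=0;m[255:]=0
v,u=np.nonzero(m);q=ray(d,np.c_[u,v],.056)[:,:2]*1000
print('handle top',cv2.minAreaRect(q.astype(np.float32)),len(u),np.median(P[m],0))
q2=q[(v>165)]
vx=cv2.fitLine(q2.astype(np.float32),cv2.DIST_L2,0,.01,.01).ravel();print(vx,np.degrees(np.arctan2(vx[1],vx[0])))
m=(S<60)&(V>130);m[:250]=0;m[325:]=0;m[:,:290]=0;m[:,345:]=0
n,l,st,_=cv2.connectedComponentsWithStats(m.astype(np.uint8));k=1+st[1:,4].argmax()
v,u=np.nonzero(l==k);q=ray(d,np.c_[u,v],.0025)[:,:2]*1000
print('blade',cv2.minAreaRect(q.astype(np.float32)),len(u),q.mean(0))
E
python3 sp.py
```

```text
handle top ((498.6891784667969, 325.10833740234375), (14.614917755126953, 108.38468170166016), 10.014299392700195) 1157 [0.49834643 0.32866989 0.05508689]
[ 1.7483182e-01 -9.8459834e-01  4.9925809e+02  3.2190714e+02] -79.93112
blade ((522.5006103515625, 190.8908233642578), (60.269195556640625, 108.54850006103516), 10.10625171661377) 2579 [522.52858598 188.82987204]
```

```bash
python3 -c "
from h import *
plan((.5043,.2933,.034),10.05)"
```

```text
pos [0.4469 0.3333 0.2498] yaw_y 9.31 t 2.025 gap 0.08536350485777316 F [-0.64  0.36  0.51]
turn units [-0.0005 -0.     -0.0041] shift after turn [-0.824  0.826  3.597] before [-0.813  0.843  3.595]
```

{"op": "arm_command", "data": {"deltas": [[[0, 0, 0, 0, 0, -0.004, -1], [-0.42, 0.42, 0, 0, 0, 0, -1], [-0.4, 0.41, 0.4, 0, 0, 0, -1], [0, 0, 0.6, 0, 0, 0, -1], [0, 0, 0.6, 0, 0, 0, -1], [0, 0, 0.6, 0, 0, 0, -1], [0, 0, 0.5, 0, 0, 0, -1], [0, 0, 0, 0, 0, 0, -1], [0, 0, 0, 0, 0, 0, -1]]]}}

```text
time_s: 3.15
tool_pos: [0.5059, 0.2942, 0.0897]
tcp_rot: [2.017, 2.407, 0.003]
contact_force: [0.2, -0.0, 1.3]
finger_gap: 0.0855
gripper_force: 0.0
```

```bash
python3 -c "
from h import *
plan((.5043,.2933,.034),10.05)"
```

```text
pos [0.5059 0.2942 0.0897] yaw_y 10.07 t 3.15 gap 0.08554744132648495 F [ 0.24 -0.04  1.34]
turn units [ 0.0006 -0.0001  0.0001] shift after turn [-0.009 -0.029  0.928] before [-0.01  -0.031  0.928]
```

{"op": "arm_command", "data": {"deltas": [[[-0.01, -0.03, 0.33, 0, 0, 0, -1], [0, 0, 0.3, 0, 0, 0, -1], [0, 0, 0.29, 0, 0, 0, -1], [0, 0, 0, 0, 0, 0, -1], [0, 0, 0, 0, 0, 0, 1], [0, 0, 0, 0, 0, 0, 1], [0, 0, 0, 0, 0, 0, 1], [0, 0, 0, 0, 0, 0, 1], [0, 0, 0, 0, 0, 0, 1], [0, 0, 0, 0, 0, 0, 1]]]}}

```text
time_s: 4.4
tool_pos: [0.5042, 0.2924, 0.0337]
tcp_rot: [2.019, 2.406, 0.001]
contact_force: [-1.1, -0.1, 2.5]
finger_gap: 0.013
gripper_force: 60.6
```

```bash
python3 -c "
from h import *
plan((.5043,.2933,.034),10.05);print(sensors.read_state()['gripper_force'])"
```

```text
pos [0.5042 0.2924 0.0337] yaw_y 9.99 t 4.4 gap 0.012991755579681147 F [-1.12 -0.09  2.54]
turn units [ 0.0002 -0.     -0.0003] shift after turn [ 0.015  0.004 -0.005] before [ 0.015  0.004 -0.005]
60.63865542411804
```

{"op": "arm_command", "data": {"deltas": [[[0, 0, -0.3, 0, 0, 0, 1], [0, 0, -0.6, 0, 0, 0, 1], [0, 0, -0.7, 0, 0, 0, 1], [0, 0, -0.7, 0, 0, 0, 1], [0, 0, -0.7, 0, 0, 0, 1], [0, 0, -0.2, 0, 0, 0, 1], [0, 0, 0, 0, 0, 0, 1], [0, 0, 0, 0, 0, 0, 1]]]}}

```text
time_s: 5.4
tool_pos: [0.5024, 0.2916, 0.2227]
tcp_rot: [-2.018, -2.405, 0.006]
contact_force: [-0.2, -0.3, -2.5]
finger_gap: 0.013
gripper_force: 60.4
```

```bash
python3 -c "
from h import *
plan((.59,-.25,.23),10.05);
d=grab('scene');cv2.imwrite('pics/s2.png',d['color'])"
```

```text
pos [0.5024 0.2916 0.2227] yaw_y 9.98 t 5.4 gap 0.013029754466765263 F [-0.23 -0.26 -2.49]
turn units [-0.0014  0.0003 -0.0004] shift after turn [-9.144 -0.138 -0.121] before [-9.144 -0.128 -0.112]
```

View pics/s2.png

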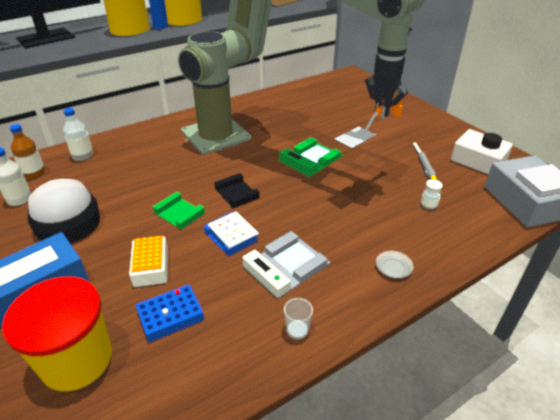

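The spatula hangs in the gripper with its blade at about (355,137). I'll check its tilt from the depth data, then fly over the rack and viewer.

```bash
cat > tilt.py <<'E'
from h import *
def blade(d,zlo,zhi,tcp,yaw=-80.):
    P=cloud(d);q=P-np.array(tcp);a=np.radians(yaw);f=np.array([np.cos(a),np.sin(a),0])
    x=q@f;y=q@np.array([-f[1],f[0],0])
    m=(P[...,2]>zlo)&(P[...,2]<zhi)&(x>.063)&(x<.152)&(abs(y)<.028)&(d['range_z']>0)
    A=np.c_[x[m],y[m],np.ones(m.sum())];z=P[m][:,2]
    for _ in range(4):
        c=np.linalg.lstsq(A,z,rcond=None)[0];k=abs(A@c-z)<.004;A,z=A[k],z[k]
    print('n',len(z),'pitch deg',np.degrees(c[0]).round(2),'roll',np.degrees(c[1]).round(2),'z at blade centre',(c@[.108,0,1]).round(4),'x range',A[:,0].min().round(3),A[:,0].max().round(3))
if __name__=='__main__':
    s=sensors.read_state();t=s['tool_pos'];print(t)
    for n in('scene','top'): blade(grab(n),t[2]-.06,t[2]-.01,t)
E
python3 tilt.py
```

```text
[0.50238176 0.29162475 0.22254136]
n 344 pitch deg -0.1 roll -0.65 z at blade centre 0.1943 x range 0.063 0.152
n 600 pitch deg 0.02 roll 0.06 z at blade centre 0.1927 x range 0.063 0.152
```

{"op": "arm_command", "data": {"deltas": [[[-0.3, 0, 0, 0, 0, 0, 1], [-0.6, 0, 0, 0, 0, 0, 1], [-0.9, -0.02, 0, 0, 0, 0, 1], [-0.9, -0.02, 0, 0, 0, 0, 1], [-0.9, -0.02, -0.02, 0, 0, 0, 1], [-0.9, -0.02, -0.02, 0, 0, 0, 1], [-0.9, -0.02, -0.02, 0, 0, 0, 1], [-0.9, -0.02, -0.02, 0, 0, 0, 1], [-0.9, -0.02, -0.02, 0, 0, 0, 1], [-0.9, 0, 0, 0, 0, 0, 1], [-0.6, 0, 0, 0, 0, 0, 1], [-0.4, 0, 0, 0, 0, 0, 1]]]}}

```text
time_s: 7.05
tool_pos: [0.5894, -0.2497, 0.2307]
tcp_rot: [-2.022, -2.403, 0.001]
contact_force: [0.5, -0.0, -1.3]
finger_gap: 0.0132
gripper_force: 60.3
```

{"op": "arm_command", "data": {"deltas": [[[0, 0, 0, 0, 0, 0, 1], [0, 0, 0, 0, 0, 0, 1]]]}}

```text
time_s: 7.3
tool_pos: [0.59, -0.2459, 0.2309]
tcp_rot: [-2.018, -2.406, -0.001]
contact_force: [-0.6, 1.0, -1.2]
finger_gap: 0.0129
gripper_force: 60.3
```

```bash
python3 -c "
from h import *
plan((.59,-.25,.23),10.05)
d=grab('wrist');cv2.imwrite('pics/w2.png',d['color'])"; python3 tilt.py
```

```text
pos [ 0.59   -0.2459  0.2309] yaw_y 10.03 t 7.3 gap 0.012909528715297788 F [-0.57  0.98 -1.23]
turn units [-0.0002 -0.0004 -0.0001] shift after turn [-0.067 -0.011  0.016] before [-0.067 -0.011  0.016]
[ 0.59007986 -0.24559038  0.2310954 ]
n 757 pitch deg -0.14 roll -0.1 z at blade centre 0.2026 x range 0.063 0.152
n 256 pitch deg -0.37 roll -1.04 z at blade centre 0.201 x range 0.063 0.152
```

View pics/w2.png

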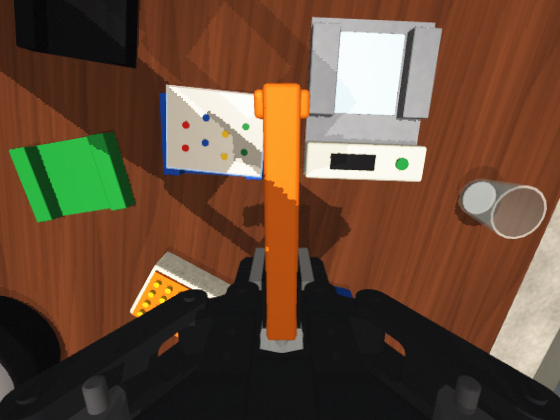

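The view shows the plate, with corners about (168,86), (263,93), (262,179) and (166,172). The viewer ledges are at columns 310–338 and 403–440, rows 18–118, and its control block is at (365,162). I'll measure these from the height masks.

```bash
cat > pv.py <<'E'
from h import *
d=dict(np.load('wrist.npz'));P=cloud(d);Z=P[...,2]
def rect(name,m,roi,h):
    r=np.zeros(Z.shape,np.uint8);x0,y0,x1,y1=roi;r[y0:y1,x0:x1]=1;r&=m.astype(np.uint8)
    n,l,st,_=cv2.connectedComponentsWithStats(r);k=l==1+st[1:,4].argmax();v,u=np.nonzero(k)
    q=ray(d,np.c_[u,v],h)[:,:2]*1000
    (c,w,a)=cv2.minAreaRect(q.astype(np.float32));print(name,len(u),np.round(c,1),np.round(w,1),round(a,2),'z',np.median(Z[k]).round(4));return q,k
rect('plate',(Z>.0235)&(Z<.036),(150,70,267,190),.028)
a,_=rect('ledgeL',(Z>.017)&(Z<.031),(302,5,345,135),.024)
b,_=rect('ledgeR',(Z>.017)&(Z<.031),(395,5,450,135),.024)
c=np.r_[a,b];print('both',cv2.minAreaRect(c.astype(np.float32)))
rect('block',(Z>.029)&(Z<.042),(302,130,435,190),.034)
hsv=cv2.cvtColor(d['color'],cv2.COLOR_BGR2HSV);rect('floor',(hsv[...,2]>190)&(Z<.018),(325,15,420,130),.0056)
m=np.zeros_like(Z)
E
python3 pv.py
```

```text
plate 8035 [ 503.7 -197.5] [115.   95.6] 6.45 z 0.0278
ledgeL 2482 [ 611.3 -112.8] [29.4 89.9] 7.82 z 0.0234
ledgeR 2605 [714.3 -97.7] [31.6 90.2] 8.05 z 0.0232
both ((663.2804565429688, -105.33927154541016), (134.56593322753906, 90.17330169677734), 8.42465591430664)
block 4151 [ 676.5 -197.8] [132.2  39.7] 8.09 z 0.0333
floor 5694 [ 664.7 -113.9] [ 74.3 104.1] 7.44 z 0.005
```

```bash
cat >> pv.py <<'E'
print('----')
H,S,V=cv2.split(hsv);blue=(H>105)&(H<130)&(S>110)
w=(Z>.0235)&(Z<.036)&~blue
w=cv2.morphologyEx(w.astype(np.uint8),cv2.MORPH_CLOSE,np.ones((9,9)))
w=cv2.morphologyEx(w,cv2.MORPH_OPEN,np.ones((5,5)))
q,k=rect('plate white',w,(150,70,267,190),.028)
cnt=cv2.findContours(k.astype(np.uint8),cv2.RETR_EXTERNAL,cv2.CHAIN_APPROX_NONE)[0][0].reshape(-1,2)
def edge(nm,pts):
    g=ray(d,pts,.028)[:,:2]*1000;l=cv2.fitLine(g.astype(np.float32),cv2.DIST_HUBER,0,.01,.01).ravel();print(nm,len(pts),l.round(3),np.degrees(np.arctan2(l[1],l[0])).round(2))
u,v=cnt.T
edge('top',cnt[(v<105)&(u>178)&(u<253)]);edge('bot',cnt[(v>160)&(u>178)&(u<253)]);edge('left',cnt[(u<185)&(v>98)&(v<160)]);edge('right',cnt[(u>245)&(v>105)&(v<168)])
rb=blue&(Z>.015)
vv,uu=np.nonzero(rb[75:195,150:267]);g=ray(d,np.c_[uu+150,vv+75],.024)[:,:2]*1000;print('blue',len(g),cv2.minAreaRect(g.astype(np.float32)))
im=d['color'].copy();im[k]=im[k]//2+np.array([0,0,120],np.uint8);im[rb]=(0,255,255)
cv2.imwrite('pics/w2b.png',cv2.resize(im[60:200,140:280],None,fx=4,fy=4,interpolation=0))
E
python3 pv.py | sed -n '/----/,$p'
```

```text
----
plate white 7867 [ 507.4 -196.5] [109.9  89.8] 4.01 z 0.0278
top 74 [ 9.98000e-01  6.80000e-02  5.02092e+02 -1.52415e+02] 3.91
bot 74 [ 9.97000e-01  7.50000e-02  5.12229e+02 -2.39963e+02] 4.29
left 61 [ 7.00000e-02 -9.98000e-01  4.52984e+02 -2.05925e+02] -85.99
right 67 [ 2.25000e-01 -9.74000e-01  5.59196e+02 -1.95618e+02] -76.98
blue 578 ((503.3009338378906, -202.6961212158203), (115.60723876953125, 88.44188690185547), 6.698671340942383)
```

View pics/w2b.png

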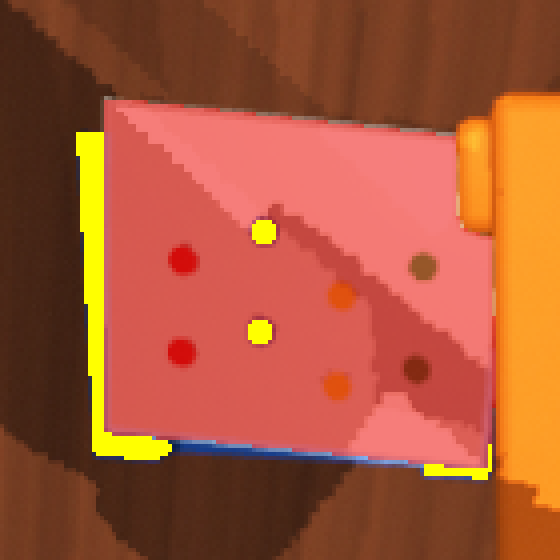

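Run:
```python
from h import *
d=dict(np.load('wrist.npz'));P=cloud(d);s=sensors.read_state();t=s['tool_pos']
H,S,V=cv2.split(cv2.cvtColor(d['color'],cv2.COLOR_BGR2HSV))
m=(H>3)&(H<25)&(S>180)&(V>120);m[:,:250]=0;m[:,315:]=0;m[345:]=0;m[:78]=0
print('z',np.median(P[m][:,2]),t)
h=t[2]+.022
a=np.radians(-79.97);f=np.array([np.cos(a),np.sin(a)]);l=np.array([-f[1],f[0]])
v,u=np.nonzero(m);q=(ray(d,np.c_[u,v],h)[:,:2]-t[:2])*1000
X=q@f;Y=q@l;print('tail x',X.min(),np.percentile(X,1))
b=(X>-55)&(X<-25)
xs=[];ys=[]
for i in np.unique(v):
    k=(v==i)&b
    if k.sum()>10: xs.append(X[k].mean());ys.append((Y[k].min()+Y[k].max())/2)
p=np.polyfit(xs,ys,1);print('lateral at tcp',p[1],'angle',np.degrees(p[0]),'width',Y[b].max()-Y[b].min())
```

```text
z 0.25254032107887014 [ 0.59027611 -0.24546244  0.23132435]
tail x -87.70842494650522 -85.74907817112566
lateral at tcp -2.697332081681531 angle -3.4981002524448432 width 24.85555308805495
```

Run:
```python
from h import *
d=dict(np.load('wrist.npz'));P=cloud(d);s=sensors.read_state();t=s['tool_pos']
H,S,V=cv2.split(cv2.cvtColor(d['color'],cv2.COLOR_BGR2HSV))
m=(H>3)&(H<25)&(S>180)&(V>120)&(abs(P[...,2]-.253)<.006);m[:,:250]=0;m[:,315:]=0;m[335:]=0;m[:78]=0
a=np.radians(-79.97);f=np.array([np.cos(a),np.sin(a)]);l=np.array([-f[1],f[0]])
for i in range(85,335,20):
    u=np.nonzero(m[i])[0]
    if len(u):
        q=(ray(d,[[u[0]-.5,i],[u[-1]+.5,i]],t[2]+.022)[:,:2]-t[:2])*1000;print(i,u[0],u[-1],(q@f).round(1),(q@l).round(2),(q@l).mean().round(2))
```

```text
85 264 299 [-85.4 -85.4] [-6.68  5.99] -0.34
105 263 300 [-78.8 -78.8] [-7.14  6.46] -0.34
125 263 300 [-71.9 -71.9] [-7.25  6.59] -0.33
145 264 299 [-64.7 -64.7] [-7.    6.35] -0.32
165 264 299 [-57.3 -57.3] [-7.11  6.48] -0.32
185 264 298 [-49.6 -49.6] [-7.24  6.23] -0.5
205 265 298 [-41.6 -41.6] [-6.97  6.37] -0.3
225 265 297 [-33.3 -33.3] [-7.1   6.11] -0.49
245 265 297 [-24.7 -24.7] [-7.23  6.25] -0.49
265 266 297 [-15.7 -15.7] [-6.95  6.4 ] -0.27
285 267 296 [-6.3 -6.3] [-6.66  6.13] -0.27
305 267 295 [3.6 3.6] [-6.8   5.85] -0.47
325 267 295 [13.9 13.9] [-6.94  6.  ] -0.47
```

```bash
python3 -c "
from h import *
plan((.4822,.0395,.16),5.5)"
```

```text
pos [ 0.5903 -0.2455  0.2313] yaw_y 10.09 t 7.45 gap 0.013055123876314552 F [-0.33  0.69 -0.66]
turn units [-0.0001 -0.0001  0.0255] shift after turn [ 4.9   -1.338  1.189] before [ 4.991 -0.941  1.191]
```

{"op": "arm_command", "data": {"deltas": [[[0, 0, 0, 0, 0, 0.0255, 1], [0.4, -0.1, 0, 0, 0, 0, 1], [0.8, -0.25, 0.1, 0, 0, 0, 1], [0.9, -0.25, 0.2, 0, 0, 0, 1], [0.9, -0.25, 0.3, 0, 0, 0, 1], [0.9, -0.25, 0.3, 0, 0, 0, 1], [0.6, -0.15, 0.3, 0, 0, 0, 1], [0.4, -0.09, 0, 0, 0, 0, 1], [0, 0, 0, 0, 0, 0, 1], [0, 0, 0, 0, 0, 0, 1]]]}}

```text
time_s: 8.7
tool_pos: [0.4832, 0.0381, 0.1599]
tcp_rot: [2.112, 2.323, 0.001]
contact_force: [0.6, 0.4, -1.7]
finger_gap: 0.0133
gripper_force: 60.3
```

```bash
python3 -c "
from h import *
plan((.4822,.0395,.0457),5.5)"
```

```text
pos [0.4832 0.0381 0.1599] yaw_y 5.45 t 8.7 gap 0.01325474871278176 F [ 0.62  0.4  -1.74]
turn units [ 0.0005  0.0003 -0.0003] shift after turn [ 0.024 -0.014  1.904] before [ 0.026 -0.017  1.904]
```

{"op": "arm_command", "data": {"deltas": [[[0.02, -0.01, 0.4, 0, 0, 0, 1], [0, 0, 0.5, 0, 0, 0, 1], [0, 0, 0.5, 0, 0, 0, 1], [0, 0, 0.3, 0, 0, 0, 1], [0, 0, 0.2, 0, 0, 0, 1], [0, 0, 0, 0, 0, 0, 1], [0, 0, 0, 0, 0, 0, 1]]]}}

```text
time_s: 9.57
tool_pos: [0.4829, 0.039, 0.0461]
tcp_rot: [2.114, 2.322, 0.002]
contact_force: [0.2, -0.2, -0.7]
finger_gap: 0.0129
gripper_force: 60.3
```

```bash
python3 -c "
from h import *
plan((.4947,-.0899,.0457),5.5)"; python3 tilt.py;python3 -c "
import numpy as np,cv2
d=np.load('scene.npz');cv2.imwrite('pics/s3.png',cv2.resize(d['color'][120:300,160:380],None,fx=3,fy=3))"
```

```text
pos [0.4829 0.039  0.0461] yaw_y 5.38 t 9.575 gap 0.012942264285798966 F [ 0.2  -0.23 -0.73]
turn units [ 0.0006  0.0001 -0.0007] shift after turn [-2.157 -0.01   0.007] before [-2.157 -0.006  0.008]
[0.48289953 0.03899171 0.0461026 ]
n 197 pitch deg -1.63 roll -8.56 z at blade centre 0.0156 x range 0.063 0.151
n 368 pitch deg -0.62 roll -2.07 z at blade centre 0.0157 x range 0.063 0.152
```

View pics/s3.png

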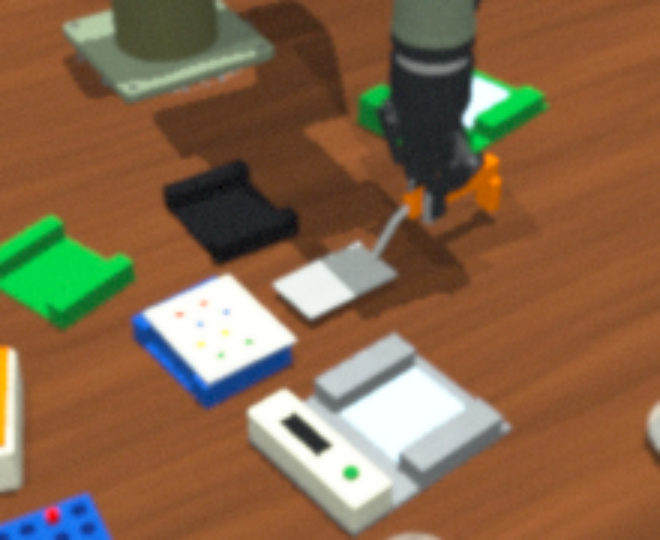

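The blade (crop about (335,280)) lines up with the rack channel and sits below the plate's underside. Inserting it now.

{"op": "arm_command", "data": {"deltas": [[[-0.15, 0, 0, 0, 0, 0, 1], [-0.25, 0, 0, 0, 0, 0, 1], [-0.3, 0, 0, 0, 0, 0, 1], [-0.3, 0, 0, 0, 0, 0, 1], [-0.3, -0.01, 0, 0, 0, 0, 1], [-0.3, 0, 0, 0, 0, 0, 1], [-0.25, 0, 0, 0, 0, 0, 1], [-0.2, 0, 0, 0, 0, 0, 1], [-0.1, 0, 0, 0, 0, 0, 1], [0, 0, 0, 0, 0, 0, 1], [0, 0, 0, 0, 0, 0, 1]]]}}

```text
time_s: 11.05
tool_pos: [0.4932, -0.0887, 0.0451]
tcp_rot: [-2.113, -2.324, -0.0]
contact_force: [0.8, 0.3, -0.8]
finger_gap: 0.0132
gripper_force: 60.3
```

```bash
python3 -c "
from h import *
plan((.4947,-.0899,.0457),5.5)
d=grab('wrist')
m=0
P=cloud(d);H,S,V=cv2.split(cv2.cvtColor(d['color'],cv2.COLOR_BGR2HSV));print(V.shape)"
```

```text
pos [ 0.4932 -0.0887  0.0451] yaw_y 5.43 t 11.05 gap 0.013180679517142586 F [ 0.75  0.33 -0.76]
turn units [-0.0001 -0.0001 -0.0004] shift after turn [-0.022  0.023 -0.009] before [-0.022  0.023 -0.009]
(420, 560)
```

{"op": "arm_command", "data": {"deltas": [[[-0.01, 0.02, -0.05, 0, 0, 0, 1], [0, 0, -0.05, 0, 0, 0, 1], [0, 0, -0.03, 0, 0, 0, 1], [0, 0, -0.03, 0, 0, 0, 1], [0, 0, -0.03, 0, 0, 0, 1], [0, 0, -0.04, 0, 0, 0, 1], [0, 0, -0.05, 0, 0, 0, 1], [0, 0, -0.05, 0, 0, 0, 1], [0, 0, -0.07, 0, 0, 0, 1], [0, 0, -0.07, 0, 0, 0, 1], [0, 0, 0, 0, 0, 0, 1], [0, 0, 0, 0, 0, 0, 1]]]}}

```text
time_s: 12.6
tool_pos: [0.4946, -0.0896, 0.0735]
tcp_rot: [-2.114, -2.324, 0.0]
contact_force: [0.1, -0.2, -1.7]
finger_gap: 0.0133
gripper_force: 60.2
```

```bash
cat > pt.py <<'E'
from h import *
import sys
# plate tilt from depth; yaw = blade direction, tcp frame
def tilt(n,yaw):
    d=grab(n);s=sensors.read_state();t=s['tool_pos'];P=cloud(d);q=P-t;a=np.radians(yaw);f=np.array([np.cos(a),np.sin(a),0]);l=np.array([-f[1],f[0],0])
    x=q@f;y=q@l;z=q[...,2]
    m=(abs(z+.027)<.009)&(x>.068)&(x<.146)&(abs(y)<.047)&(d['range_z']>0)
    A=np.c_[x[m]-.107,y[m],np.ones(m.sum())];b=z[m]
    for _ in range(4):
        c=np.linalg.lstsq(A,b,rcond=None)[0];k=abs(A@c-b)<.004;A,b=A[k],b[k]
    print(n,'n',len(b),'pitch',np.degrees(c[0]).round(2),'roll',np.degrees(c[1]).round(2),'z top',(c[2]+t[2]).round(4),'rel',c[2].round(4))
    return d
if __name__=='__main__':
    plan((.4947,-.0899,.0457),5.5)
    for n in('scene','top'): tilt(n,float(sys.argv[1]))
E
python3 pt.py -84.6;python3 -c "
import numpy as np,cv2
d=np.load('scene.npz');cv2.imwrite('pics/s4.png',cv2.resize(d['color'][120:300,160:380],None,fx=3,fy=3))"
```

```text
pos [ 0.4946 -0.0896  0.0735] yaw_y 5.4 t 12.6 gap 0.013304135327511596 F [ 0.11 -0.23 -1.73]
turn units [-0.     -0.     -0.0006] shift after turn [-0.004  0.001  0.463] before [-0.004  0.001  0.463]
scene n 629 pitch -3.58 roll 0.07 z top 0.0526 rel -0.0207
top n 550 pitch -3.87 roll 0.16 z top 0.0506 rel -0.0226
```

View pics/s4.png

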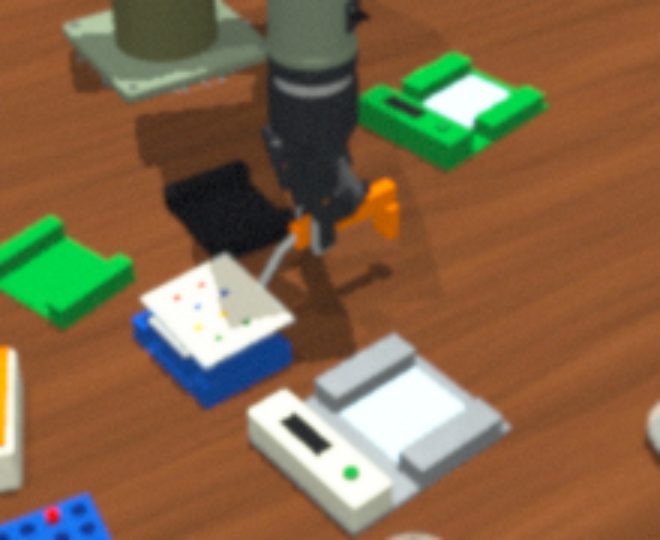

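The plate is lifted but tilted tip-down about 3.7°, and its centre is higher than expected. Either its near edge is riding on the neck or the spatula is sagging, so I'll check the handle's pitch and the plate's outline.

```bash
cat > hp.py <<'E'
from h import *
d=grab('wrist');P=cloud(d);s=sensors.read_state();t=s['tool_pos']
M=R.from_rotvec(s['tcp_rot']).as_matrix();q=(P-t)@M  # tool coords: x back(+)/fwd(-), y, z down
H,S,V=cv2.split(cv2.cvtColor(d['color'],cv2.COLOR_BGR2HSV))
m=(H>3)&(H<25)&(S>150)&(V>80)&(q[...,0]>.012)&(q[...,0]<.07)&(abs(q[...,1])<.006)&(abs(q[...,2]+.022)<.012)
x=q[m][:,0];z=q[m][:,2];p=np.polyfit(x,z,1);print('handle: n',m.sum(),'slope deg (pos = tail lower)',np.degrees(p[0]).round(2),'z at tcp',p[1].round(4))
E
python3 hp.py
python3 - <<'E'
from h import *
s=sensors.read_state();t=s['tool_pos'];a=np.radians(-84.6);f=np.array([np.cos(a),np.sin(a),0]);l=np.array([-f[1],f[0],0])
for n in('scene','top'):
    d=dict(np.load(n+'.npz'));P=cloud(d);q=P-t;x=q@f;y=q@l;z=q[...,2]
    for x0 in np.arange(.04,.18,.01):
        m=(abs(x-x0)<.005)&(abs(y)<.03)&(d['range_z']>0);print(n,x0.round(3),m.sum(),np.percentile(z[m],[10,50,90]).round(4) if m.sum() else '')
E
```

```text
handle: n 4285 slope deg (pos = tail lower) -0.08 z at tcp -0.0217
scene 0.04 331 [0.1293 0.3039 0.3552]
scene 0.05 213 [-0.0082  0.3249  0.3541]
scene 0.06 237 [0.2814 0.3163 0.3419]
scene 0.07 83 [-0.0186 -0.0163  0.3196]
scene 0.08 58 [-0.0202 -0.0179 -0.0158]
scene 0.09 58 [-0.0207 -0.019  -0.0173]
scene 0.1 63 [-0.0216 -0.0197 -0.0179]
scene 0.11 62 [-0.0223 -0.0204 -0.0183]
scene 0.12 60 [-0.0237 -0.0216 -0.0196]
scene 0.13 67 [-0.0246 -0.0218 -0.0198]
scene 0.14 97 [-0.0663 -0.0242 -0.0215]
scene 0.15 126 [-0.0663 -0.0277 -0.0226]
scene 0.16 109 [-0.0719 -0.0666 -0.0282]
scene 0.17 60 [-0.0722 -0.0701 -0.0684]
top 0.04 115 [-0.0716  0.345   0.3609]
top 0.05 72 [0.3227 0.3446 0.3545]
top 0.06 29 [0.2516 0.3358 0.3451]
top 0.07 19 [-0.0224 -0.0202 -0.0166]
top 0.08 41 [-0.0237 -0.0208 -0.0167]
top 0.09 59 [-0.0243 -0.0207 -0.0174]
top 0.1 64 [-0.0265 -0.022  -0.0176]
top 0.11 63 [-0.026  -0.0226 -0.0198]
top 0.12 65 [-0.0266 -0.0235 -0.0202]
top 0.13 62 [-0.0278 -0.0238 -0.0196]
top 0.14 62 [-0.0282 -0.0252 -0.0213]
top 0.15 62 [-0.0306 -0.0277 -0.0222]
top 0.16 22 [-0.0733 -0.065  -0.0299]
top 0.17 64 [-0.0764 -0.0722 -0.0693]
```

The handle is level, so the plate's near edge is riding on the neck. I'll set the plate back down, draw back about 9 mm and lift again.

{"op": "arm_command", "data": {"deltas": [[[0, 0, 0.08, 0, 0, 0, 1], [0, 0, 0.07, 0, 0, 0, 1], [0, 0, 0.05, 0, 0, 0, 1], [0, 0, 0.04, 0, 0, 0, 1], [0, 0, 0.03, 0, 0, 0, 1], [0, 0, 0.03, 0, 0, 0, 1], [0, 0, 0.04, 0, 0, 0, 1], [0, 0, 0.05, 0, 0, 0, 1], [0, 0, 0.05, 0, 0, 0, 1], [0, 0, 0, 0, 0, 0, 1], [0.08, 0, 0, 0, 0, 0, 1], [0.07, 0, 0, 0, 0, 0, 1]]]}}

```text
time_s: 14.25
tool_pos: [0.4939, -0.0804, 0.0472]
tcp_rot: [2.114, 2.323, 0.0]
contact_force: [0.1, 0.0, -0.9]
finger_gap: 0.0132
gripper_force: 60.2
```

{"op": "arm_command", "data": {"deltas": [[[0, 0, 0, 0, 0, 0, 1], [0, 0, -0.03, 0, 0, 0, 1], [0, 0, -0.05, 0, 0, 0, 1], [0, 0, -0.03, 0, 0, 0, 1], [0, 0, -0.03, 0, 0, 0, 1], [0, 0, -0.03, 0, 0, 0, 1], [0, 0, -0.04, 0, 0, 0, 1], [0, 0, -0.05, 0, 0, 0, 1], [0, 0, -0.06, 0, 0, 0, 1], [0, 0, -0.08, 0, 0, 0, 1], [0, 0, -0.06, 0, 0, 0, 1], [0, 0, 0, 0, 0, 0, 1]]]}}

```text
time_s: 15.75
tool_pos: [0.4942, -0.0808, 0.0752]
tcp_rot: [2.114, 2.323, 0.001]
contact_force: [0.7, 0.1, -2.1]
finger_gap: 0.0131
gripper_force: 60.2
```

```bash
python3 pt.py -84.6;python3 hp.py
```

```text
pos [ 0.4942 -0.0808  0.0752] yaw_y 5.4 t 15.75 gap 0.013147167845808064 F [ 0.71  0.1  -2.11]
turn units [ 0.0003  0.0001 -0.0006] shift after turn [-0.151 -0.006  0.491] before [-0.151 -0.007  0.491]
scene n 676 pitch 0.21 roll 0.01 z top 0.0511 rel -0.0238
top n 595 pitch -0.07 roll -0.16 z top 0.049 rel -0.0256
handle: n 4284 slope deg (pos = tail lower) 0.0 z at tcp -0.0219
```

Level now. Next I'll measure the plate's pose on the blade from the top and scene cameras.

```bash
cat > pm.py <<'E'
from h import *
s=sensors.read_state();t=s['tool_pos'];M=R.from_rotvec(s['tcp_rot']).as_matrix()
h=t[2]-.0312+.004
def meas(n):
    d=dict(np.load(n+'.npz'));P=cloud(d);q=(P-t)@M
    H,S,V=cv2.split(cv2.cvtColor(d['color'],cv2.COLOR_BGR2HSV))
    m=(abs(P[...,2]-h-.002)<.008)&(q[...,0]<-.05)&(q[...,0]>-.19)&(abs(q[...,1])<.075)&~((H>100)&(H<130)&(S>130))
    m=m.astype(np.uint8)
    m=cv2.morphologyEx(m,cv2.MORPH_CLOSE,np.ones((5,5)));m=cv2.morphologyEx(m,cv2.MORPH_OPEN,np.ones((3,3)))
    k,l,st,_=cv2.connectedComponentsWithStats(m);m=(l==1+st[1:,4].argmax());v,u=np.nonzero(m)
    g=(ray(d,np.c_[u,v],h)-t)@M*1000;g=g[:,:2]
    c,w,a=cv2.minAreaRect(g.astype(np.float32))
    mu=g.mean(0);C=np.cov((g-mu).T);ev,E=np.linalg.eigh(C);ang=np.degrees(np.arctan2(E[1,1],E[0,1]))
    print(n,len(u),'rect tool xy',np.round(c,1),np.round(w,1),round(a,1),'mean',mu.round(1),'long axis',ang.round(2),'sides',np.sqrt(12*ev).round(1))
    return m
if __name__=='__main__':
    for n in('top','scene'):meas(n)
E
python3 pm.py
```

```text
top 978 rect tool xy [-114.9    5. ] [ 93.3 109.6] 3.8 mean [-119.4   -0.4] long axis 111.41 sides [ 81.3 110.5]
scene 1109 rect tool xy [-106.8   -0.2] [111.4 113.3] 1.9 mean [-113.3    1.5] long axis 92.27 sides [100.9 110.1]
```

{"op": "arm_command", "data": {"deltas": [[[0, 0, -0.06, 0, 0, 0, 1], [0, 0, -0.12, 0, 0, 0, 1], [0, 0, -0.16, 0, 0, 0, 1], [0, 0, -0.16, 0, 0, 0, 1], [0, 0, -0.12, 0, 0, 0, 1], [0, 0, -0.06, 0, 0, 0, 1], [0, 0, 0, 0, 0, -0.004, 1], [0, 0, 0, 0, 0, -0.007, 1], [0, 0, 0, 0, 0, -0.007, 1], [0, 0, 0, 0, 0, -0.004, 1], [0, 0, 0, 0, 0, -0.001, 1], [0, 0, 0, 0, 0, 0, 1]]]}}

```text
time_s: 17.4
tool_pos: [0.4938, -0.0807, 0.1154]
tcp_rot: [-2.029, -2.398, 0.0]
contact_force: [0.4, 0.4, -1.9]
finger_gap: 0.0133
gripper_force: 60.2
```

```bash
python3 pt.py -80.4; python3 pm.py; python3 -c "
from h import *
plan((.6414,.0091,.12),9.6)"
```

```text
pos [ 0.4938 -0.0807  0.1154] yaw_y 9.54 t 17.4 gap 0.013348239670961708 F [ 0.4   0.38 -1.93]
turn units [-0.     -0.      0.0224] shift after turn [-1.540e-01  1.000e-03  1.162e+00] before [-0.154 -0.01   1.162]
scene n 687 pitch 0.38 roll 0.18 z top 0.0914 rel -0.0241
top n 598 pitch -0.18 roll -0.14 z top 0.0894 rel -0.026
top 984 rect tool xy [-115.4    4. ] [ 90.4 110.3] 1.6 mean [-120.7   -1.9] long axis 113.97 sides [ 77.7 111.2]
scene 1140 rect tool xy [-1.071e+02  1.000e-01] [110.6 113.4] 1.5 mean [-113.5    1.2] long axis 93.82 sides [100.5 110.9]
pos [ 0.4938 -0.0807  0.1154] yaw_y 9.54 t 17.5 gap 0.012847277920220425 F [ 0.7   0.21 -1.46]
turn units [-0.     -0.     -0.0004] shift after turn [ 1.065  2.675 -0.076] before [ 1.068  2.674 -0.076]
```

{"op": "arm_command", "data": {"deltas": [[[0.03, 0.08, 0, 0, 0, 0, 1], [0.07, 0.18, 0, 0, 0, 0, 1], [0.11, 0.27, 0, 0, 0, 0, 1], [0.13, 0.32, 0, 0, 0, 0, 1], [0.13, 0.32, 0, 0, 0, 0, 1], [0.13, 0.32, 0, 0, 0, 0, 1], [0.13, 0.32, 0, 0, 0, 0, 1], [0.13, 0.32, 0, 0, 0, 0, 1], [0.1, 0.26, 0, 0, 0, 0, 1], [0.07, 0.18, 0, 0, 0, 0, 1], [0.035, 0.1, 0, 0, 0, 0, 1], [0, 0, 0, 0, 0, 0, 1]]]}}

```text
time_s: 19.0
tool_pos: [0.6414, 0.0091, 0.1153]
tcp_rot: [-2.028, -2.399, 0.0]
contact_force: [-0.0, -0.5, -2.4]
finger_gap: 0.0134
gripper_force: 60.2
```

{"op": "arm_command", "data": {"deltas": [[[0, 0, 0, 0, 0, 0, 1], [0, 0, 0, 0, 0, 0, 1]]]}}

```text
time_s: 19.25
tool_pos: [0.6408, 0.0086, 0.1155]
tcp_rot: [-2.03, -2.398, 0.0]
contact_force: [-0.1, -1.0, -2.1]
finger_gap: 0.0131
gripper_force: 60.2
```

```bash
python3 pt.py -80.4; python3 pm.py; python3 hp.py; python3 -c "
from h import *
plan((.6414,.0091,.085),9.6)
d=dict(np.load('top.npz'));cv2.imwrite('pics/t5.png',cv2.resize(d['color'][120:240,230:390],None,fx=4,fy=4))"
```

```text
pos [0.6408 0.0086 0.1155] yaw_y 9.51 t 19.25 gap 0.013122842657235076 F [-0.12 -0.96 -2.14]
turn units [-0.0001 -0.      0.0223] shift after turn [-1.4   -2.581  1.163] before [-1.216 -2.672  1.164]
scene n 814 pitch 0.31 roll -0.09 z top 0.091 rel -0.0245
top n 659 pitch 0.1 roll 0.38 z top 0.0895 rel -0.026
top 1191 rect tool xy [-108.2    4.2] [104.7 110.9] 1.5 mean [-111.4    3.5] long axis 95.66 sides [ 99.5 108. ]
scene 1343 rect tool xy [-106.5    0.5] [113.1 112.6] 1.7 mean [-113.6    1.8] long axis 96.99 sides [101.8 109.6]
handle: n 1298 slope deg (pos = tail lower) 0.31 z at tcp -0.0218
pos [0.641  0.0086 0.1156] yaw_y 9.51 t 19.4 gap 0.013105289601484727 F [ 0.46 -0.3  -2.97]
turn units [ 0.      0.     -0.0005] shift after turn [0.007 0.007 0.51 ] before [0.007 0.007 0.51 ]
```

View pics/t5.png

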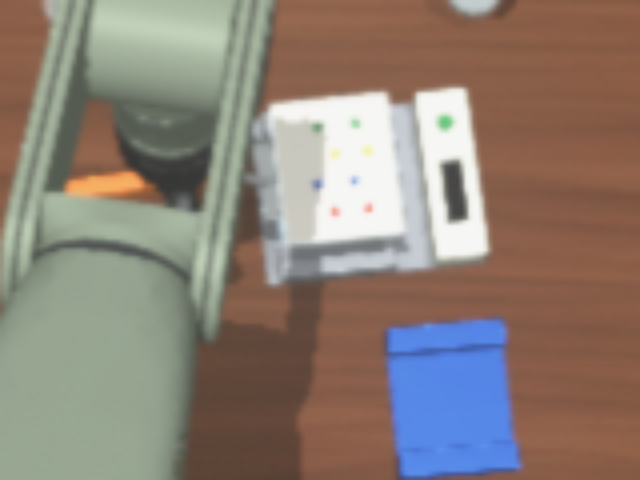

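The plate sits over the viewer in the crop, roughly square to it and short of the control block. I'll refine the plate's edges before lowering.

```bash
cat > pe.py <<'E'
from h import *
from pm import t,M,h
d=dict(np.load('top.npz'));H,S,V=cv2.split(cv2.cvtColor(d['color'],cv2.COLOR_BGR2HSV))
F=6;big=cv2.resize(d['color'],None,fx=F,fy=F,interpolation=cv2.INTER_CUBIC)
P=cloud(d);m=((abs(P[...,2]-h-.002)<.009)).astype(np.uint8)
v,u=np.nonzero(m);g=(ray(d,np.c_[u,v],h)-t)@M*1000
k=(g[:,0]<-60)&(g[:,0]>-180)&(abs(g[:,1])<70);g=g[k]
def prof(i,j,lo,hi,fn):
    c=np.arange(lo,hi,3.);r=[(b,fn(g[abs(g[:,i]-b)<1.6][:,j])) for b in c if (abs(g[:,i]-b)<1.6).any()]
    r=np.array(r);p=np.polyfit(r[:,0],r[:,1],1);print(['x','y'][j],fn.__name__,'at mid',np.polyval(p,(lo+hi)/2).round(2),'slope deg',np.degrees(np.arctan(p[0])).round(2))
prof(1,0,-45,50,np.min);prof(0,1,-150,-85,np.min);prof(0,1,-150,-85,np.max)
E
python3 pe.py
```

```text
x min at mid -159.14 slope deg -1.44
y min at mid -50.33 slope deg 1.55
y max at mid 57.78 slope deg 1.54
```

{"op": "arm_command", "data": {"deltas": [[[0, 0, 0.05, 0, 0, 0, 1], [0, 0, 0.1, 0, 0, 0, 1], [0, 0, 0.15, 0, 0, 0, 1], [0, 0, 0.16, 0, 0, 0, 1], [0, 0, 0.15, 0, 0, 0, 1], [0, 0, 0.12, 0, 0, 0, 1], [0, 0, 0.08, 0, 0, 0, 1], [0, 0, 0.05, 0, 0, 0, 1], [0, 0, 0, 0, 0, 0, 1], [0, 0, 0, 0, 0, 0, 1]]]}}

```text
time_s: 20.65
tool_pos: [0.6415, 0.0089, 0.0642]
tcp_rot: [2.029, 2.398, 0.001]
contact_force: [0.7, -0.1, -2.5]
finger_gap: 0.0133
gripper_force: 60.2
```

```bash
python3 -c "
from h import *
plan((.6414,.0091,.0455),9.6)"
```

```text
pos [0.6415 0.0089 0.0642] yaw_y 9.54 t 20.65 gap 0.013288965286795285 F [ 0.65 -0.1  -2.52]
turn units [ 0.0002  0.0001 -0.0003] shift after turn [ 0.004 -0.001  0.312] before [ 0.004 -0.002  0.312]
```

{"op": "arm_command", "data": {"deltas": [[[0, -0.01, 0.03, 0, 0, 0, 1], [0, 0, 0.03, 0, 0, 0, 1], [0, 0, 0.03, 0, 0, 0, 1], [0, 0, 0.02, 0, 0, 0, 1], [0, 0, 0.02, 0, 0, 0, 1], [0, 0, 0.02, 0, 0, 0, 1], [0, 0, 0.03, 0, 0, 0, 1], [0, 0, 0.04, 0, 0, 0, 1], [0, 0, 0.05, 0, 0, 0, 1], [0, 0, 0.04, 0, 0, 0, 1], [0, 0, 0, 0, 0, 0, 1], [0, 0, 0, 0, 0, 0, 1]]]}}

```text
time_s: 22.15
tool_pos: [0.6407, 0.0088, 0.0453]
tcp_rot: [2.029, 2.398, 0.0]
contact_force: [0.1, 0.0, -1.1]
finger_gap: 0.0131
gripper_force: 60.3
```

```bash
cat > fm.py <<'E'
from h import *
# plate on viewer, top camera, relative to viewer frame (measured by wrist)
def rel(n,h=.028):
    d=grab(n);P=cloud(d);a=np.radians(-81.8);f=np.array([np.cos(a),np.sin(a)]);l=np.array([-f[1],f[0]])
    m=(P[...,2]>.0255)&(P[...,2]<.036);v,u=np.nonzero(m);g=ray(d,np.c_[u,v],h)[:,:2]*1000-[663.,-105.3];g=np.c_[g@f,g@l]
    g=g[(abs(g[:,0])<62)&(abs(g[:,1])<72)];print(n,len(g))
    def prof(i,j,lo,hi,fn):
        r=np.array([(b,fn(g[abs(g[:,i]-b)<1.6][:,j])) for b in np.arange(lo,hi,3.) if (abs(g[:,i]-b)<1.6).any()]);p=np.polyfit(r[:,0],r[:,1],1);print('xy'[j],fn.__name__,np.polyval(p,0).round(2),'slope',np.degrees(np.arctan(p[0])).round(2))
    for fn in(np.min,np.max): prof(1,0,-45,48,fn);prof(0,1,-35,35,fn)
    return d
E
python3 -c "
from fm import *
plan((.6414,.0091,.0455),9.6);rel('top')"
```

```text
pos [0.6407 0.0088 0.0453] yaw_y 9.54 t 22.15 gap 0.013098320280899809 F [ 0.12  0.01 -1.08]
turn units [ 0.      0.     -0.0003] shift after turn [ 0.003  0.013 -0.004] before [ 0.004  0.013 -0.004]
top 987
x min -45.26 slope 1.89
y min -60.07 slope 1.3
x max 41.85 slope -0.56
y max 62.49 slope -2.98
```

{"op": "arm_command", "data": {"deltas": [[[0.06, 0, 0, 0, 0, 0, 1], [0.12, 0, 0, 0, 0, 0, 1], [0.2, 0, 0, 0, 0, 0, 1], [0.25, 0, 0, 0, 0, 0, 1], [0.3, 0, 0, 0, 0, 0, 1], [0.3, 0, 0, 0, 0, 0, 1], [0.3, 0, 0, 0, 0, 0, 1], [0.3, 0, 0, 0, 0, 0, 1], [0.3, 0, 0, 0, 0, 0, 1], [0.3, 0, 0, 0, 0, 0, 1], [0, 0, 0, 0, 0, 0, 1], [0, 0, 0, 0, 0, 0, 1]]]}}

```text
time_s: 23.7
tool_pos: [0.6165, 0.1523, 0.0452]
tcp_rot: [2.029, 2.398, -0.0]
contact_force: [-0.4, 0.1, -0.6]
finger_gap: 0.0133
gripper_force: 60.3
```

```bash
cat > fc.py <<'E'
from h import *
import sys
def rel2(n,h=.028):
    d=grab(n);C=cv2.cvtColor(d['color'],cv2.COLOR_BGR2HSV);H,S,V=cv2.split(C);P=cloud(d)
    a=np.radians(-81.8);f=np.array([np.cos(a),np.sin(a)]);l=np.array([-f[1],f[0]])
    g=P[...,:2]*1000-[663.,-105.3];x=g@f;y=g@l
    B=d['color'].astype(int);warm=B[...,2]-B[...,0]   # plate warm white, viewer bluish grey
    m=((warm>2)&(S<60)&(abs(x)<58)&(abs(y)<66)&(P[...,2]>.02)).astype(np.uint8)
    m=cv2.morphologyEx(m,cv2.MORPH_CLOSE,np.ones((7,7)))
    k,lab,st,_=cv2.connectedComponentsWithStats(m);v,u=np.nonzero(lab==1+st[1:,4].argmax())
    q=ray(d,np.c_[u,v],h)[:,:2]*1000-[663.,-105.3];q=np.c_[q@f,q@l]
    c,w,an=cv2.minAreaRect(q.astype(np.float32));print(n,len(u),'viewer-frame centre',np.round(c,1),np.round(w,1),round(an,2))
    return d
if __name__=='__main__': rel2(sys.argv[1])
E
python3 fc.py top; python3 -c "
from h import *
plan((.55,.05,.25),9.6)
d=dict(np.load('top.npz'));b=d['color'];print(b[165,310:312],b[150,305:345:4].tolist())
cv2.imwrite('pics/t6.png',cv2.resize(d['color'][120:240,200:360],None,fx=4,fy=4))"
```

```text
top 149 viewer-frame centre [13.4 29.5] [57.5 46.7] 0.86
pos [0.6167 0.152  0.0453] yaw_y 9.51 t 23.75 gap 0.013301656391644899 F [ 0.13 -0.01 -1.05]
turn units [ 0.      0.0001 -0.0005] shift after turn [-1.491 -1.379 -3.412] before [-1.495 -1.376 -3.412]
[[244 246 246]
 [241 245 246]] [[210, 206, 201], [230, 229, 225], [232, 233, 231], [240, 243, 243], [242, 244, 244], [228, 228, 225], [210, 203, 199], [164, 166, 163], [244, 246, 246], [123, 197, 104]]
```

View pics/t6.png

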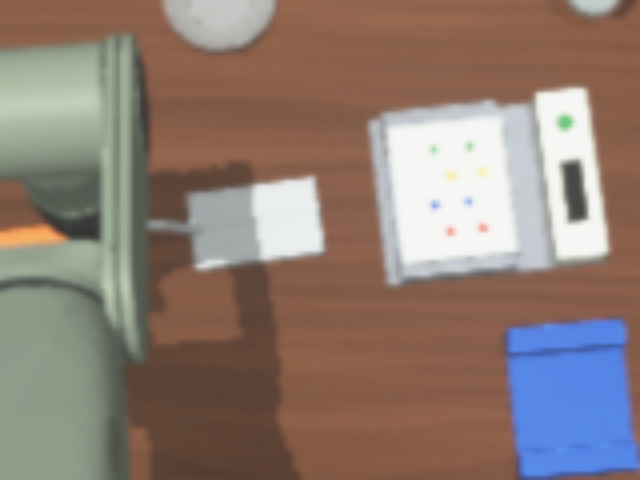

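The plate lies on the viewer and the blade is out (crop (255,225)). I'll fly over for a close check of the centring.

```bash
python3 -c "
from h import *
plan((.585,-.2,.235),9.6)"
```

```text
pos [0.6167 0.152  0.0453] yaw_y 9.51 t 23.75 gap 0.013301656391644899 F [ 0.13 -0.01 -1.05]
turn units [ 0.      0.0001 -0.0005] shift after turn [-5.697 -1.499 -3.162] before [-5.701 -1.49  -3.16 ]
```

{"op": "arm_command", "data": {"deltas": [[[0, 0, -0.5, 0, 0, 0, 1], [0, -0.2, -0.8, 0, 0, 0, 1], [-0.2, -0.3, -0.8, 0, 0, 0, 1], [-0.5, -0.3, -0.7, 0, 0, 0, 1], [-0.8, -0.3, -0.36, 0, 0, 0, 1], [-0.9, -0.2, 0, 0, 0, 0, 1], [-0.9, -0.2, 0, 0, 0, 0, 1], [-0.9, 0, 0, 0, 0, 0, 1], [-0.8, 0, 0, 0, 0, 0, 1], [-0.5, 0, 0, 0, 0, 0, 1], [-0.2, 0, 0, 0, 0, 0, 1], [0, 0, 0, 0, 0, 0, 1]]]}}

```text
time_s: 25.25
tool_pos: [0.584, -0.2001, 0.2346]
tcp_rot: [-2.03, -2.396, -0.0]
contact_force: [0.0, 0.7, -1.2]
finger_gap: 0.0132
gripper_force: 60.3
```

```bash
python3 -c "
from h import *
plan((.585,-.2,.235),9.6)
d=grab('wrist');cv2.imwrite('pics/w7.png',d['color'])"
```

```text
pos [ 0.584  -0.2001  0.2346] yaw_y 9.45 t 25.25 gap 0.013239136508909425 F [ 0.05  0.66 -1.17]
turn units [-0.0001 -0.0002 -0.0008] shift after turn [-0.001  0.016 -0.007] before [-0.001  0.016 -0.007]
```

View pics/w7.png

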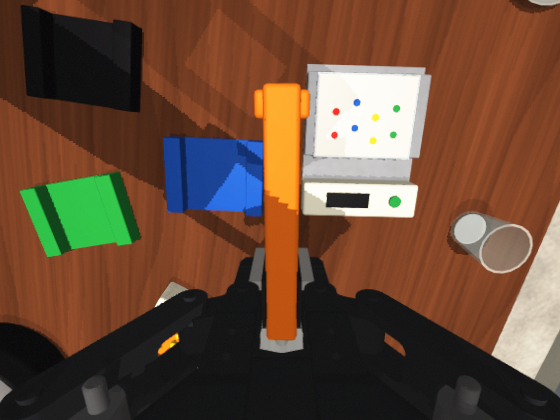

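Plate corners are about (317,72), (420,75), (411,160) and (313,155), with ledge strips visible on both sides. Measuring both in one picture.

Run:
```python
from h import *
d=dict(np.load('wrist.npz'));P=cloud(d);Z=P[...,2];V=cv2.cvtColor(d['color'],cv2.COLOR_BGR2GRAY).astype(int)
H,S,_=cv2.split(cv2.cvtColor(d['color'],cv2.COLOR_BGR2HSV))
def rr(n,m,roi,h):
    r=np.zeros(Z.shape,np.uint8);x0,y0,x1,y1=roi;r[y0:y1,x0:x1]=1;r&=m.astype(np.uint8);r=cv2.morphologyEx(r,cv2.MORPH_CLOSE,np.ones((9,9)));r=cv2.morphologyEx(r,cv2.MORPH_OPEN,np.ones((3,3)))
    k,l,st,_=cv2.connectedComponentsWithStats(r);v,u=np.nonzero(l==1+st[1:,4].argmax())
    q=ray(d,np.c_[u,v],h)[:,:2]*1000;c,w,a=cv2.minAreaRect(q.astype(np.float32));print(n,len(u),np.round(c,1),np.round(w,1),round(a,2));return q
rr('plate bright',(V>215)&(S<50),(300,60,440,168),.028)
q=rr('viewer all >.018',(Z>.018)&(Z<.036)&(S<60),(303,55,440,169),.024)
e=(Z>.018)&(Z<.0258)
rr('rightstrip',(Z>.018)&(V<210)&(S<60),(408,55,440,166),.024)
rr('leftstrip',(Z>.018)&(V<210)&(S<60),(303,55,322,166),.024)
rr('block',(Z>.029)&(Z<.042)&(V>40),(300,176,425,222),.034)
print(V[110,300:440:1].tolist());print(V[55:180,365].tolist())
```

```text
plate bright 8321 [ 662.1 -106.1] [109.5  89.8] 7.92
viewer all >.018 9997 [ 663.7 -105.5] [133.1  91.6] 8.11
rightstrip 865 [723.7 -96.2] [12.1 90.2] 8.42
leftstrip 770 [ 603.2 -112.9] [11.2 88.4] 8.11
block 3189 [ 676.3 -197.3] [132.1  39.9] 8.03
[140, 170, 179, 179, 179, 177, 169, 158, 140, 149, 176, 183, 184, 182, 180, 161, 188, 233, 245, 249, 249, 249, 249, 249, 249, 249, 249, 249, 249, 249, 248, 248, 226, 140, 107, 107, 108, 107, 106, 194, 241, 247, 247, 247, 247, 247, 247, 247, 250, 250, 252, 253, 253, 253, 253, 253, 253, 253, 253, 253, 253, 253, 253, 252, 252, 252, 252, 252, 252, 252, 252, 252, 252, 252, 252, 252, 252, 252, 252, 252, 252, 252, 252, 252, 252, 252, 252, 251, 252, 251, 251, 251, 251, 182, 142, 142, 141, 141, 152, 201, 251, 251, 251, 251, 251, 251, 251, 251, 251, 251, 251, 251, 251, 250, 240, 238, 191, 190, 188, 187, 188, 188, 187, 188, 187, 177, 128, 87, 86, 84, 83, 81, 82, 83, 84, 80, 81, 82, 84, 86]
[79, 78, 78, 77, 76, 79, 76, 74, 75, 74, 123, 190, 197, 198, 197, 199, 197, 198, 240, 241, 252, 253, 253, 253, 253, 253, 253, 252, 253, 252, 253, 253, 252, 252, 253, 253, 253, 252, 252, 252, 252, 252, 252, 253, 253, 253, 253, 252, 253, 253, 252, 253, 253, 252, 252, 252, 252, 252, 252, 252, 252, 252, 252, 252, 252, 252, 252, 252, 252, 252, 252, 252, 252, 252, 252, 252, 252, 252, 252, 252, 252, 252, 252, 252, 252, 252, 252, 252, 252, 252, 252, 252, 252, 252, 252, 252, 252, 252, 252, 252, 252, 246, 230, 212, 201, 202, 203, 202, 202, 202, 202, 202, 203, 202, 201, 200, 200, 200, 200, 200, 201, 187, 174, 175, 159]
```

Plate is at (662.1, -106.1, 7.9°) and the viewer at (663.5, -105.4, 8.1°), so it is centred within about 1.5 mm and square. Now returning the spatula to its open spot on the bench.

```bash
python3 -c "
from h import *
plan((.5043,.2933,.12),9.6)"
```

```text
pos [ 0.5841 -0.1991  0.2346] yaw_y 9.52 t 25.3 gap 0.013064035661898657 F [-0.89 -0.55 -2.38]
turn units [-0.0001 -0.0004 -0.0004] shift after turn [8.313 0.058 1.911] before [8.311 0.047 1.92 ]
```

{"op": "arm_command", "data": {"deltas": [[[0.3, 0, 0, 0, 0, 0, 1], [0.6, 0, 0, 0, 0, 0, 1], [0.9, 0, 0, 0, 0, 0, 1], [0.9, 0, 0, 0, 0, 0, 1], [0.9, 0, 0, 0, 0, 0, 1], [0.9, 0, 0, 0, 0, 0, 1], [0.9, 0.02, 0, 0, 0, 0, 1], [0.9, 0.03, 0.2, 0, 0, 0, 1], [0.9, 0, 0.4, 0, 0, 0, 1], [0.6, 0, 0.5, 0, 0, 0, 1], [0.4, 0, 0.5, 0, 0, 0, 1], [0.1, 0, 0.3, 0, 0, 0, 1]]]}}

```text
time_s: 26.8
tool_pos: [0.5017, 0.2944, 0.1193]
tcp_rot: [-2.022, -2.402, 0.003]
contact_force: [0.1, -1.3, -0.5]
finger_gap: 0.0133
gripper_force: 60.3
```

{"op": "arm_command", "data": {"deltas": [[[0, 0, 0, 0, 0, 0, 1], [0, 0, 0, 0, 0, 0, 1]]]}}

```text
time_s: 27.05
tool_pos: [0.5057, 0.2917, 0.1222]
tcp_rot: [2.029, 2.397, 0.003]
contact_force: [0.0, 0.1, -1.8]
finger_gap: 0.013
gripper_force: 60.2
```

```bash
python3 -c "
from h import *
plan((.5043,.2933,.034),9.6)"; python3 hp.py
```

```text
pos [0.5057 0.2917 0.1222] yaw_y 9.51 t 27.05 gap 0.012999263558622414 F [ 0.01  0.1  -1.79]
turn units [ 0.0007 -0.     -0.0005] shift after turn [ 0.03  -0.018  1.47 ] before [ 0.029 -0.021  1.47 ]
handle: n 4305 slope deg (pos = tail lower) 0.07 z at tcp -0.0213
```

{"op": "arm_command", "data": {"deltas": [[[0, 0, 0.2, 0, 0, 0, 1], [0, 0, 0.35, 0, 0, 0, 1], [0, 0, 0.35, 0, 0, 0, 1], [0, 0, 0.25, 0, 0, 0, 1], [0, 0, 0.15, 0, 0, 0, 1], [0, 0, 0.06, 0, 0, 0, 1], [0, 0, 0.04, 0, 0, 0, 1], [0, 0, 0.02, 0, 0, 0, 1], [0, 0, 0, 0, 0, 0, 1], [0, 0, 0, 0, 0, 0, 1]]]}}

```text
time_s: 28.35
tool_pos: [0.505, 0.2921, 0.036]
tcp_rot: [2.029, 2.398, 0.001]
contact_force: [0.5, -0.0, -1.1]
finger_gap: 0.0131
gripper_force: 60.3
```

```bash
python3 -c "
from h import *
plan((.5043,.2933,.0338),9.6)"
```

```text
pos [0.505  0.2921 0.036 ] yaw_y 9.54 t 28.35 gap 0.013077241810252136 F [ 0.45 -0.04 -1.14]
turn units [ 0.0002 -0.     -0.0003] shift after turn [ 0.022 -0.009  0.037] before [ 0.021 -0.009  0.037]
```

{"op": "arm_command", "data": {"deltas": [[[0, 0, 0.015, 0, 0, 0, 1], [0, 0, 0.015, 0, 0, 0, 1], [0, 0, 0, 0, 0, 0, 1]]]}}

```text
time_s: 28.72
tool_pos: [0.5048, 0.292, 0.0338]
tcp_rot: [-2.029, -2.398, 0.0]
contact_force: [-0.3, -0.2, -1.2]
finger_gap: 0.0133
gripper_force: 60.3
```

{"op": "arm_command", "data": {"deltas": [[[0, 0, 0.005, 0, 0, 0, 1], [0, 0, 0, 0, 0, 0, 1], [0, 0, 0, 0, 0, 0, 0.3], [0, 0, 0, 0, 0, 0, 0], [0, 0, 0, 0, 0, 0, -0.5], [0, 0, 0, 0, 0, 0, -1], [0, 0, 0, 0, 0, 0, -1], [0, 0, 0, 0, 0, 0, -1], [0, 0, -0.2, 0, 0, 0, -1], [0, 0, -0.5, 0, 0, 0, -1], [0, 0, -0.8, 0, 0, 0, -1], [0, 0, -0.9, 0, 0, 0, -1]]]}}

```text
time_s: 30.22
tool_pos: [0.5042, 0.2918, 0.1791]
tcp_rot: [-2.029, -2.398, 0.001]
contact_force: [0.7, 0.7, 0.8]
finger_gap: 0.0853
gripper_force: 0.0
```

{"op": "arm_command", "data": {"deltas": [[[0, 0, -0.7, 0, 0, 0, -1], [0, 0, -0.2, 0, 0, 0, -1], [0, 0, 0, 0, 0, 0, -1], [0, 0, 0, 0, 0, 0, -1]]]}}

```text
time_s: 30.72
tool_pos: [0.5035, 0.2915, 0.2292]
tcp_rot: [-2.028, -2.397, 0.006]
contact_force: [0.1, -0.3, -0.2]
finger_gap: 0.0856
gripper_force: 0.0
```

Run:
```python
from h import *
a=dict(np.load('top.npz'));d=grab('top');b=grab('scene')
cv2.imwrite('pics/end.png',cv2.resize(np.hstack([d['color'][90:310,90:470],b['color'][60:280,100:480]]),(800,232)))
P=cloud(d);m=(abs(P[...,0]-.523)<.02)&(abs(P[...,1]-.186)<.035);print('blade z',np.median(P[m][:,2]),'F',sensors.read_state()['contact_force'])
```

```text
blade z 0.003843640991181285 F [ 0.11194977 -0.43440237  0.4933552 ]
```

View pics/end.png

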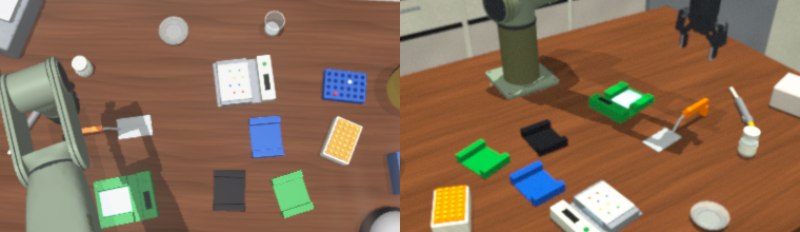

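The spatula lies flat on the bench at (675,125), the plate is on the viewer at (605,200), and the tip box, tube block and jar look unmoved.

```bash
python3 -c "
from workcell import env
print(env.hand_in())"
```

```text
the job is handed in; nothing more can be done
None
```

The plate is on the viewer's two ledges, within about 1.5 mm of centre and square, the spatula is flat back on the bench, and the job was handed in at about 31 s; the first lift tilted the plate about 4° on the spatula's neck, so I set it back on the rack and lifted it again level.

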